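# Switch the knob sorter to its other chute

## Robot

A 6-joint arm with a two-finger parallel gripper is mounted at the origin on the work surface. World frame = base frame: x ahead of the robot, y to its left, z up, the work surface at z = 0. Lengths are in m, angles in rad, forces in N, time in s.
With the tool pointing down it reaches from about 0.275 to 0.85 m from the base axis. Payload 5.2 kg.
Tool frame: the origin (TCP) lies at the very end of the fingers, on their centre line; the grasp point (between the pads) lies behind it (ctrl.grasp_offset is the z of the grasp point in the tool frame, in m); z points along the fingers, y is the direction in which the jaws open and shut (so a half turn about z gives the same grasp; the last joint's range is limited). The gripper opens to 85 mm and grips with 20 to 120 N. Pads are 22 mm wide; open, the fingers measure 114 mm over their backs; the gripper's body (76 mm by 85 mm) begins 54 mm behind the grasp point. The pads swing forward as they close: fully open they stand 13 mm farther back than shut.
Start: joints at [0.959, 0.259, 1.535, -0, 1.348, -0.203], TCP at [0.219, 0.505, 0.231] pointing down, gripper open.
Joint ranges: [-3.14, 3.14], [-0.91, 2.08], [0.19, 2.58], [-1.22, 4.36], [0.22, 2.71], [-3.12, 3.12]. Speed limits (rad/s): [2.57, 2.57, 3.14, 3.14, 3.14, 3.14].

## Interface

Orientations are given as a 3x3 rotation matrix whose columns are the frame's x, y, z axes.
In Python, from plant import sensors, grab_frame, close_job, boxes_of, place_of, ctrl gives the robot as it stands. The module is installed in compiled form; this text tells all that it offers.
- The arm moves only by the shell command python3 -m handwheel 'ROWS' [FORCE]. ROWS is JSON, a list of rows, each a list of 7 numbers: the shift along the tool's x, y, z as a fraction of full scale, then the turn, a rotation vector about the tool's x, y, z as a fraction of full scale, then the closure, from 0 (fully open) to 1 (shut). In form: [[x, y, z, wx, wy, wz, fingers], ...]. A call has 1 to 10 rows; each row shifts and turns the commanded pose from where the row before left it, along the tool's axes as they then stand; what a row does not reach is not made up. Full scale, the value 1, is 0.15 m for a shift and 90 degrees for a turn. A row lasts 1/10 s, in which the tool goes at most 50 mm and 8.59 degrees, less where a joint would pass 70% of its speed; a pose out of reach is approached as far as the arm can. A call with a number of a shift or a turn outside -1 to 1 is refused whole. A call with a gripper value outside its range is refused whole. The fingers move at their own pace and stop on an object; FORCE is the grip in N (left out, the last holds). Time passes only in rows, so rows that do not move let the fingers close. It gives the time, the measured TCP pose, the force and the opening at its end, in the units of the state.
- sensors.get_state(): the state, without advancing time (a new reading comes with each control period).
- grab_frame(name): name is "scene" or "top"; returns a dict with "frame" (480x640x3 uint8, red, green, blue), "fx", "fy", "cx", "cy" (pixels), "distortion" ([k1, k2, p1, p2, k3] as OpenCV has them; the pictures are not rectified), "world_to_cam" (4x4, takes a point from world to camera coordinates). Camera axes: x right, y up, looking along -z (the intrinsics and any distortion apply to the point x, -y, -z); pixel columns grow to the right and rows downward; lengths in m; the calibration is good to about 2 mm. A picture is of the moment at which its call begins. There is no depth.
- close_job(): hands the job in, once; it reports no verdict.
Trained networks look in the newest picture that a camera, given by its name, has taken for a name from the list of things; names that differ only in an ending like _2 or _b are one class to them, and where a whole thing is asked for, a point or a joint stands for the part that bears it (a point fixed in the world has none). Each returns a list of dicts, best first, with "p" (0 to 1); they miss things now and then, are a little off and sometimes report something else, mostly with a low value. They report only what shows in the picture. A call takes as long as a camera call. They do not tell look-alikes from the thing itself.
- boxes_of(camera, query): "xyz" ([x, y, z] in m, in world coordinates, good to about 4 mm: the middle of the surface that is visible of it).
- place_of(camera, query): "xyz" ([x, y, z] in m, in world coordinates, good to about 4 mm: a listed point, or the origin of a listed thing).
The state is a dict: "time_s": time; "joints": joint angles; "qvel": joint speeds; "joint_efforts": joint torques, N m; "eef_pos": TCP position; "ee_rot": TCP orientation; "force": force on the tool from outside, world axes, zero at the start; "ft_torque": the same for the moment, N m; "opening": finger opening in m.
Only numpy, scipy, OpenCV 4.12 (cv2) and the standard library are available. Lean on these libraries where they do the work, as an engineer would, in place of code of your own. Each camera call takes 0.05 s, during which the arm holds its last target.

## Task

The next knobs belong in the bin that the sorter is not set to feed. Rock the tipping gate over its pivot with a fingertip so that it stays tipped to its other side, then push the three waiting wooden ball knobs along the feed rods and over the stop crest, so that all three roll through the gate and down the other chute into its bin. Pinch and lift nothing, and leave the other things on the bench where they are.

Things in the scene. Friction and masses are not known exactly. Their poses are not given: they have to be found in the camera images.
- sorter: Ball-knob sorter, a fixed stand on a T-shaped plywood base 15 mm thick (cross plate 180 by 740 mm, stem 100 mm wide, reaching 270 mm to -x). Origin: on the bench straight below the middle of the gate. x: feed direction, roughly away from the robot; y: left; z: up. Either side of the gate a steel chute (60 mm wide, y = 122 to 217 mm, floor 101 to 78 mm high) leads to a blue bin.
- rods_start (a point): Midway between the feed rods' tops at their start (the robot's end). The two steel rods, 8 mm thick with centres 26 mm apart, run 223 mm along the sorter's x at y = 0 and carry the knobs. Rod tops are 197 mm above the bench here, fall 2 degrees to 191 mm just before the stop crest, and beyond it slope down 19 degrees and end over the gate's near wall. Nothing stands beside them as high.
- gate (a joint): Tilt (rad) of the seesaw gate about its pivot, which lies along the sorter's x, 118 mm above the bench. Positive: left (+y) end down, knobs roll to the left bin; negative: right end down. Stops at +0.21 and -0.21. The weight above the pivot makes it fall to the side of level (0) it is on and stay there. About 0.7 N down on the raised end rocks it. It may start on either side.
- gate_left (a point): Point on the floor of the gate's trough, 105 mm left of the pivot (15 mm from the trough's left end), 15 mm above the pivot when level; it moves with the gate, 22 mm up or down. The gate is a steel trough 240 mm long (along the sorter's y), 58 mm wide inside, open at both ends, floor 4 mm thick, near (-x) wall 26 mm, far wall 40 mm high.
- gate_right (a point): The same point 105 mm to the right of the pivot.
- weight_top (a point): Centre of the top face of the gate's over-centre weight, a dark steel cylinder 40 mm in diameter and 36 mm high on an upright lever, 58 mm beyond (+x) the trough's middle line and 108 mm above the pivot; it swings with the gate.
- stop_crest (a point): Top of the rods at the stop crest, midway between them: a bend 4 mm high that holds the row of knobs back. A knob pushed past it rolls off into the gate by itself.
- knob_1: Wooden ball knob, 36 mm in diameter, 17 g, first in the row, resting against the stop crest. Origin at the ball's centre, 14 mm above the rods' tops. A push of under 1 N moves the whole row.
- knob_2: Second knob in the row, the same, touching the first.
- knob_3: Third and last knob in the row, the same; behind it (-x) the rods are free for about 75 mm.
- bin_left (a point): Centre of the inner floor of the left blue bin (132 by 146 mm inside, low 45 mm wall towards the gate, 90 mm outer wall), axes as the sorter's.
- bin_right (a point): The same for the right bin.
- wax_tin: Bystander: flat metal tin, 72 mm in diameter, 45 mm high, left of the feed rods. Origin under its centre.
- sanding_block: Bystander: cork sanding block 100 by 60 by 35 mm, right of the feed rods. Origin under its centre.
- screwdriver: Bystander: screwdriver, 200 mm long, lying on the bench towards the robot from the left bin.
- bit_tray: Bystander: open red tray 100 by 160 by 45 mm, towards the robot from the right bin. Origin under its centre.
- ring_gauge: Bystander: steel ring gauge, 54 mm outside, 10 mm high, lying on the plywood base on the robot's side of the left chute. Origin under its centre.
- offcut: Bystander: beech block 45 by 90 by 45 mm on the bench just beyond the gate. Origin under its centre.
Not all that is in view belongs to the job. Leave any orange look-alike of the knob_2 alone.

How it is judged:
On the way, in this order (a step that is already met when the one before it is completed fails the run):
1. the gate is rocked over and rests on its other stop (distance of gate_left from where it was at the start of the episode above 0.0224 m and (value of joint gate above 0.17 rad or value of joint gate below -0.17 rad)), for 0.3 s.
2. all three knobs have run down the other chute into its bin (distance of gate_left from where it was at the start of the episode above 0.0224 m and ((value of joint gate above 0.17 rad and x of knob_1 in the frame of bin_left between -0.064 and 0.064 m and y of knob_1 in the frame of bin_left between -0.073 and 0.073 m and z of each of knob_1, knob_2, knob_3 in the frame of bin_left below 0.07 m and x of knob_2 in the frame of bin_left between -0.064 and 0.064 m and y of knob_2 in the frame of bin_left between -0.073 and 0.073 m and x of knob_3 in the frame of bin_left between -0.064 and 0.064 m and y of knob_3 in the frame of bin_left between -0.073 and 0.073 m) or (value of joint gate below -0.17 rad and x of knob_1 in the frame of bin_right between -0.064 and 0.064 m and y of knob_1 in the frame of bin_right between -0.073 and 0.073 m and z of each of knob_1, knob_2, knob_3 in the frame of bin_right below 0.07 m and x of knob_2 in the frame of bin_right between -0.064 and 0.064 m and y of knob_2 in the frame of bin_right between -0.073 and 0.073 m and x of knob_3 in the frame of bin_right between -0.064 and 0.064 m and y of knob_3 in the frame of bin_right between -0.073 and 0.073 m))), for 0.2 s.
At the end, for the whole second after the job is handed in: The gate rests on the stop opposite to where it began (beyond 0.17 rad, its end over 22.4 mm from where it started, which it is only on that side) and all three knobs lie inside the bin on the side to which the gate is now tipped (all of step 2); the robot touches nothing.
It fails at once if a knob is lifted (its centre more than about 25 mm above where it waits) (z of any of knob_1, knob_2, knob_3 in the frame of sorter above 0.232 m).
It fails at once if a knob leaves the rods other than over the crest and the gate ((z of knob_1 in the frame of sorter above 0.187 m and (y of knob_1 in the frame of sorter above 0.035 m or y of knob_1 in the frame of sorter below -0.035 m)) or (z of knob_1 in the frame of sorter below 0.17 m and x of knob_1 in the frame of sorter below -0.075 m) or (z of knob_2 in the frame of sorter above 0.187 m and (y of knob_2 in the frame of sorter above 0.035 m or y of knob_2 in the frame of sorter below -0.035 m)) or (z of knob_2 in the frame of sorter below 0.17 m and x of knob_2 in the frame of sorter below -0.075 m) or (z of knob_3 in the frame of sorter above 0.187 m and (y of knob_3 in the frame of sorter above 0.035 m or y of knob_3 in the frame of sorter below -0.035 m)) or (z of knob_3 in the frame of sorter below 0.17 m and x of knob_3 in the frame of sorter below -0.075 m)).
It fails at once if another thing on the bench is shifted by more than 30 mm or lifted (distance of any of wax_tin, sanding_block, screwdriver, bit_tray, ring_gauge, offcut from where it was at the start of the episode above 0.03 m).
It also fails if it takes over 48 s, if anything falls off the work surface, if the arm or the gripper's body presses on something with over 40 N, if the wrist force passes 120 N, or if a joint passes its speed limit or range.

## Working session

There is one attempt and no reset: what is moved stays moved. The work goes in short steps, Python scripts to look and compute and a shell command to move; the robot and the scene stay as the last step left them, time stands still between calls to the robot, and variables do not carry over. Pictures are saved under pics/ and viewed, and the job is handed in when it is done.

```bash
mkdir -p pics; cat > h.py <<'E'
import numpy as np, cv2
from plant import sensors, grab_frame, close_job, boxes_of, place_of, ctrl
def save(cam,name):
    f=grab_frame(cam); cv2.imwrite('pics/'+name,f['frame'][:,:,::-1]); return f
def proj(f,p):
    p=np.atleast_2d(p); c=(f['world_to_cam']@np.c_[p,np.ones(len(p))].T)[:3]
    c=np.array([c[0],-c[1],-c[2]]).T
    K=np.array([[f['fx'],0,f['cx']],[0,f['fy'],f['cy']],[0,0,1.]])
    return cv2.projectPoints(c,np.zeros(3),np.zeros(3),K,np.array(f['distortion'],float))[0][:,0]
E
python3 - <<'E'
from h import *
for c in ['scene','top']: save(c,c+'0.png')
for c in ['scene','top']:
  for q in ['sorter','rods_start','stop_crest','gate_left','gate_right','weight_top','knob_1','bin_left','bin_right']:
    r=place_of(c,q); print(c,q,[(np.round(d['xyz'],3).tolist(),round(d['p'],2)) for d in r[:5]])
s=sensors.get_state(); print(s['time_s'],s['eef_pos'],s['ee_rot'],ctrl.grasp_offset)
E
```

```text
scene sorter [([0.663, 0.068, -0.002], 0.79), ([0.659, -0.216, 0.013], 0.37), ([0.585, 0.066, 0.204], 0.26)]
scene rods_start [([0.42, 0.072, 0.198], 0.9)]
scene stop_crest [([0.598, 0.068, 0.197], 0.69)]
scene gate_left [([0.669, 0.168, 0.153], 0.67)]
scene gate_right [([0.666, -0.041, 0.111], 0.86), ([0.781, 0.042, 0.003], 0.36)]
scene weight_top [([0.727, 0.045, 0.22], 0.56)]
scene knob_1 [([0.506, 0.075, 0.21], 0.64), ([0.55, 0.068, 0.209], 0.63), ([0.359, -0.042, 0.022], 0.49), ([0.584, 0.068, 0.205], 0.47)]
scene bin_left [([0.674, 0.35, 0.02], 0.96)]
scene bin_right [([0.659, -0.213, 0.011], 0.86)]
top sorter [([0.666, 0.068, 0.001], 0.8)]
top rods_start [([0.421, 0.076, 0.199], 0.66)]
top stop_crest [([0.599, 0.071, 0.198], 0.95), ([0.506, 0.186, 0.003], 0.33)]
top gate_left [([0.671, 0.168, 0.15], 0.61)]
top gate_right [([0.662, -0.04, 0.111], 0.7), ([0.441, 0.379, 0.0], 0.27)]
top weight_top [([0.726, 0.039, 0.226], 0.58), ([0.659, -0.213, 0.016], 0.27), ([0.444, 0.376, -0.004], 0.21)]
top knob_1 [([0.552, 0.073, 0.203], 0.79), ([0.584, 0.067, 0.203], 0.57), ([0.511, 0.068, 0.206], 0.57), ([0.354, -0.043, 0.018], 0.56)]
top bin_left [([0.666, 0.347, 0.019], 0.79)]
top bin_right [([0.663, -0.214, 0.019], 0.98), ([0.444, 0.378, -0.005], 0.49)]
1.0 [0.2185988  0.50468636 0.23133349] [[-9.17599240e-01  3.97506773e-01 -1.36290971e-07]
 [ 3.97506773e-01  9.17599240e-01  1.19448815e-05]
 [ 4.87323181e-06  1.09064376e-05 -1.00000000e+00]] -0.0187
```

View pics/scene0.png

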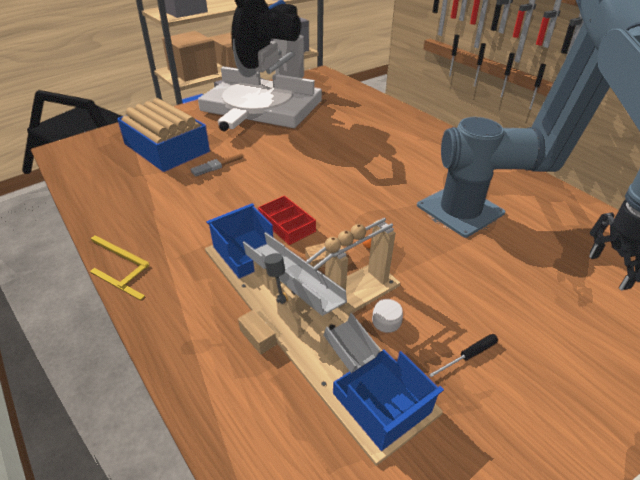

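View pics/top0.png

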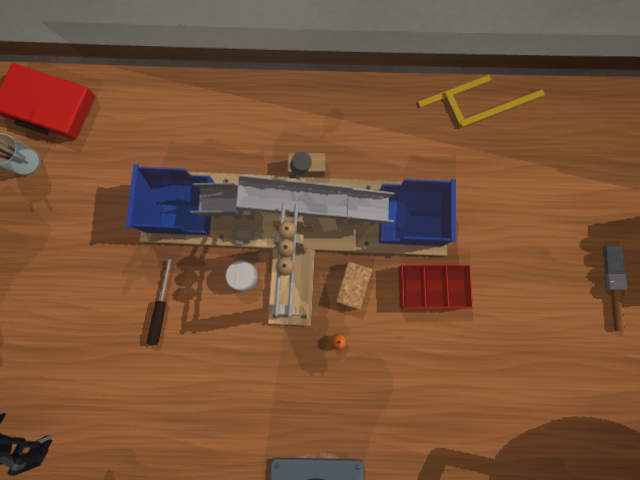

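The left end of the gate is up: the networks put it at z≈0.15, against 0.11 on the right, and the weight leans right. So I press the left end down. The orange look-alike is at top (340,342), well clear. First I turn the tool square to the sorter, raise it and close the fingers.

```bash
python3 -m handwheel '[[0,0,-0.1,0,0,-0.083,1],[0,0,-0.1,0,0,-0.083,1],[0,0,-0.07,0,0,-0.083,1],[0,0,0,0,0,0,1],[0,0,0,0,0,0,1],[0,0,0,0,0,0,1],[0,0,0,0,0,0,1]]' 30; python3 -c "
from h import *
print(sensors.get_state()['ee_rot'])"
```

```text
time_s: 1.7
eef_pos: [0.2184, 0.5044, 0.271]
ee_rot: [[-1.0, 0.019, -0.001], [0.019, 1.0, -0.001], [0.001, -0.001, -1.0]]
force: [-0.2, 0.4, 0.7]
opening: -0.0003
[[-9.99814334e-01  1.92491820e-02 -8.75736058e-04]
 [ 1.92502219e-02  9.99813983e-01 -1.19496920e-03]
 [ 8.52570977e-04 -1.21160545e-03 -9.99998903e-01]]
```

```bash
python3 -m handwheel '[[-0.2186,-0.1529,0,0,0,0,1],[-0.2186,-0.1529,0,0,0,0,1],[-0.2186,-0.1529,0,0,0,0,1],[-0.2186,-0.1529,0,0,0,0,1],[-0.2186,-0.1529,0,0,0,0,1],[-0.2186,-0.1529,0,0,0,0,1],[-0.2186,-0.1529,0,0,0,0,1],[-0.2186,-0.1529,0,0,0,0,1],[-0.2186,-0.1529,0,0,0,0,1],[-0.2186,-0.1529,0,0,0,0,1]]' | head -3;  python3 -m handwheel '[[-0.2186,-0.1529,0,0,0,0,1],[-0.2186,-0.1529,0,0,0,0,1],[-0.2186,-0.1529,0,0,0,0,1],[-0.2186,-0.1529,0,0,0,0,1],[0,0,0,0,0,0,1],[0,0,0,0,0,0,1]]'; python3 - <<'E'
from h import *
save('scene','s1.png');save('top','t1.png')
E
```

```text
time_s: 2.7
eef_pos: [0.5434, 0.2684, 0.2713]
ee_rot: [[-1.0, 0.019, -0.001], [0.019, 1.0, -0.0], [0.001, -0.0, -1.0]]
time_s: 3.3
eef_pos: [0.6721, 0.1747, 0.2702]
ee_rot: [[-1.0, 0.02, -0.003], [0.02, 1.0, 0.0], [0.003, 0.0, -1.0]]
force: [-1.0, 0.8, 0.3]
opening: -0.0
```

View pics/s1.png

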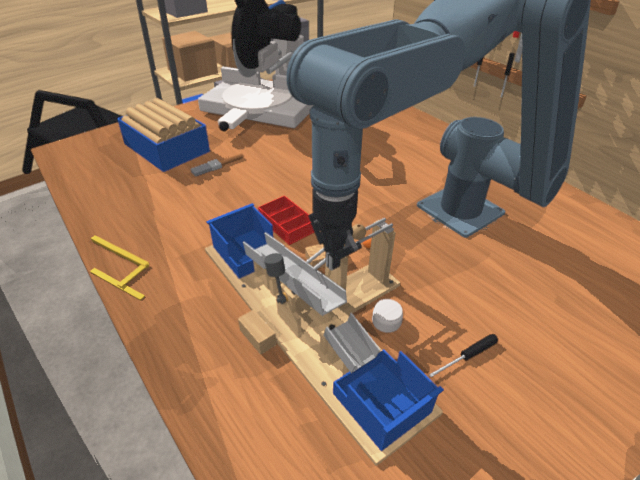

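The shut fingertip, at about (335,262), hangs above the gate's left end with nothing near it. I go down.

```bash
python3 -m handwheel '[[0,0,0.14,0,0,0,1],[0,0,0.14,0,0,0,1],[0,0,0.14,0,0,0,1],[0,0,0.14,0,0,0,1],[0,0,0.1,0,0,0,1],[0,0,0,0,0,0,1]]'; python3 - <<'E'
from h import *
save('scene','s2.png')
E
```

```text
time_s: 4.0
eef_pos: [0.6693, 0.1769, 0.1705]
ee_rot: [[-1.0, 0.016, -0.005], [0.016, 1.0, -0.0], [0.005, -0.0, -1.0]]
force: [0.2, -0.0, 0.3]
opening: -0.0001
```

View pics/s2.png

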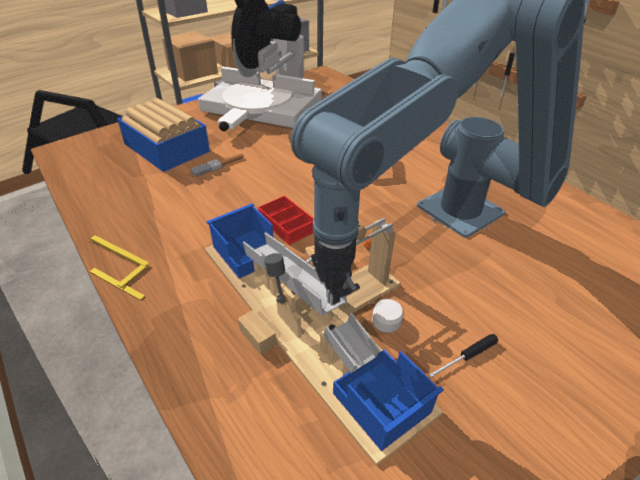

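The tip, at about (335,300), is in the trough's left end. I press slowly to just past level.

```bash
python3 -m handwheel '[[0,-0.02,0.04,0,0,0,1],[0,0,0.04,0,0,0,1],[0,0,0.04,0,0,0,1],[0,0,0.04,0,0,0,1],[0,0,0.04,0,0,0,1],[0,0,0.04,0,0,0,1],[0,0,0.03,0,0,0,1],[0,0,0.03,0,0,0,1],[0,0,0,0,0,0,1],[0,0,0,0,0,0,1]]'; python3 - <<'E'
from h import *
save('scene','s3.png')
E
```

```text
time_s: 5.05
eef_pos: [0.6719, 0.1725, 0.1277]
ee_rot: [[-1.0, 0.018, -0.0], [0.018, 1.0, -0.0], [0.0, -0.0, -1.0]]
force: [-0.3, -0.0, 0.6]
opening: -0.0
```

View pics/s3.png

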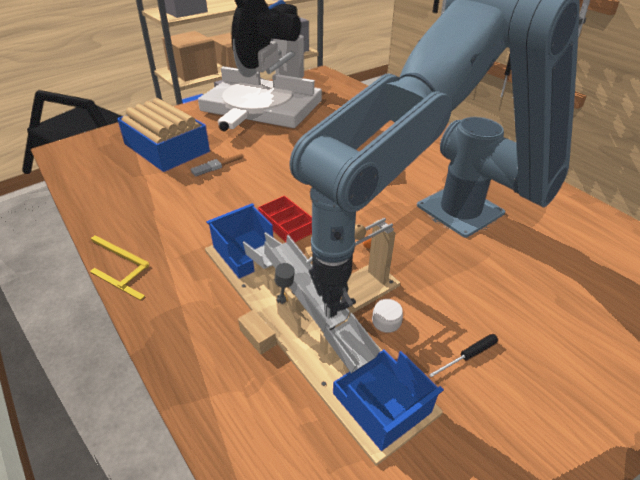

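The gate has tipped over: the weight moved from (275,262) to (285,275), and the left end now meets the left chute. I lift straight up, then check.

```bash
python3 -m handwheel '[[0,0,-0.1,0,0,0,1],[0,0,-0.2,0,0,0,1],[0,0,-0.25,0,0,0,1],[0,0,-0.25,0,0,0,1],[0,0,-0.2,0,0,0,1],[0,0,0,0,0,0,1]]'; python3 - <<'E'
from h import *
for c in ['scene','top']:
  save(c,c+'4.png')
  for q in ['gate_left','gate_right','weight_top','knob_1','rods_start','stop_crest']:
    r=place_of(c,q); print(c,q,[(np.round(d['xyz'],3).tolist(),round(d['p'],2)) for d in r[:4]])
E
```

```text
time_s: 5.7
eef_pos: [0.6742, 0.1728, 0.2861]
ee_rot: [[-1.0, 0.018, 0.013], [0.018, 1.0, 0.001], [-0.012, 0.001, -1.0]]
force: [0.2, -0.3, -0.1]
opening: 0.0001
scene gate_left [([0.669, 0.172, 0.112], 0.71)]
scene gate_right []
scene weight_top [([0.724, 0.086, 0.22], 0.74), ([0.448, 0.374, 0.002], 0.51)]
scene knob_1 [([0.509, 0.069, 0.207], 0.46), ([0.357, -0.044, 0.022], 0.39)]
scene rods_start [([0.422, 0.072, 0.199], 0.81)]
scene stop_crest [([0.599, 0.067, 0.195], 0.68)]
top gate_left [([0.669, 0.176, 0.106], 0.58)]
top gate_right [([0.662, -0.031, 0.152], 0.55), ([0.42, 0.074, 0.201], 0.39)]
top weight_top [([0.727, 0.085, 0.228], 0.95), ([0.612, 0.187, 0.012], 0.4)]
top knob_1 [([0.552, 0.072, 0.203], 0.81), ([0.584, 0.068, 0.206], 0.6), ([0.511, 0.068, 0.207], 0.56), ([0.357, -0.043, 0.018], 0.47)]
top rods_start [([0.421, 0.072, 0.198], 0.85)]
top stop_crest [([0.598, 0.071, 0.195], 0.84)]
```

View pics/scene4.png

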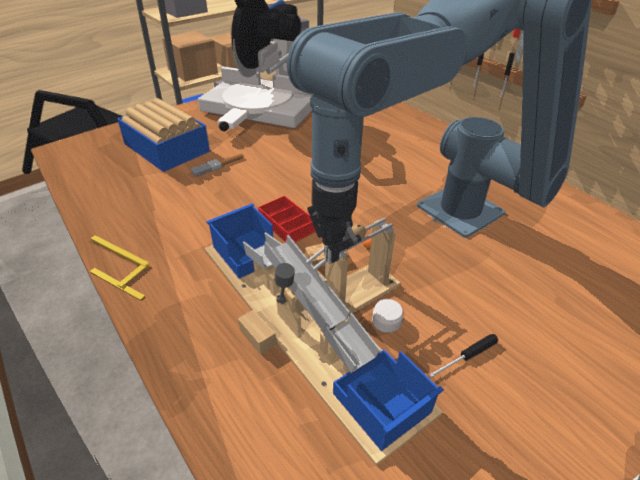

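The gate stays tipped left: gate_left went from z≈0.152 to 0.109, and the weight's y from 0.042 to 0.086. Next I go behind knob 3.

```bash
python3 -m handwheel '[[0.2114,-0.0995,0,0,0,0,1],[0.2114,-0.0995,0,0,0,0,1],[0.2114,-0.0995,0,0,0,0,1],[0.2114,-0.0995,0,0,0,0,1],[0.2114,-0.0995,0,0,0,0,1],[0.2114,-0.0995,0,0,0,0,1],[0.2114,-0.0995,0,0,0,0,1],[0,0,0,0,0,0,1],[0,0,0,0,0,0,1]]'
```

```text
time_s: 7.3
eef_pos: [0.4482, 0.0719, 0.2785]
ee_rot: [[-1.0, 0.019, 0.002], [0.019, 1.0, 0.0], [-0.002, 0.0, -1.0]]
force: [-0.1, 0.6, 0.2]
opening: -0.0
```

```bash
python3 -m handwheel '[[0,0,0.13,0,0,0,1],[0,0,0.13,0,0,0,1],[0,0,0.13,0,0,0,1],[0,0,0.1,0,0,0,1],[0,0,0,0,0,0,1],[0,0,0,0,0,0,1],[0,0,0,0,0,0,1]]'; python3 - <<'E'
from h import *
save('scene','s5.png')
f=save('top','t5.png'); i=f['frame'][180:380,220:380]
cv2.imwrite('pics/t5c.png',cv2.resize(i,None,fx=3,fy=3,interpolation=2)[:,:,::-1])
E
```

```text
time_s: 8.0
eef_pos: [0.4492, 0.0721, 0.2052]
ee_rot: [[-1.0, 0.017, 0.002], [0.017, 1.0, -0.0], [-0.002, -0.0, -1.0]]
force: [-0.0, -0.6, 0.4]
opening: 0.0001
```

View pics/s5.png

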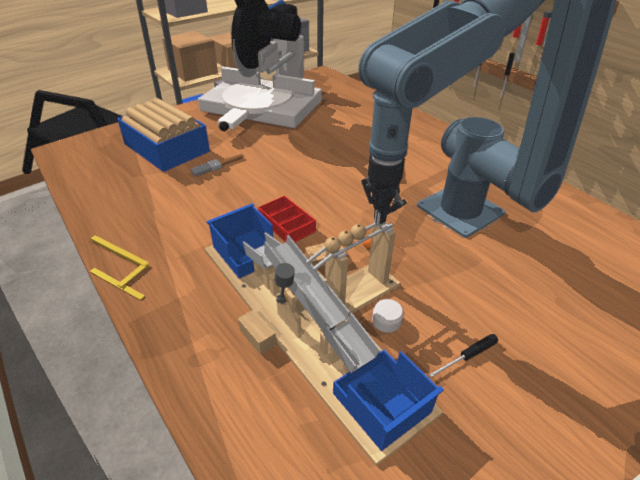

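View pics/t5c.png

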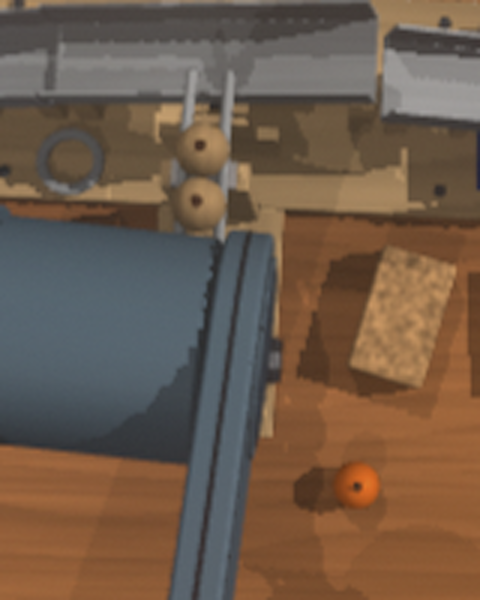

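The tip is centred behind knob 3 on the free rods, and the row of knobs is untouched (scene (332,245), (345,238), (358,232)). I push slowly, for knob 1 first.

```bash
python3 -m handwheel '[[-0.053,0,0.002,0,0,0,1],[-0.053,0,0.002,0,0,0,1],[-0.053,0,0.002,0,0,0,1],[-0.027,0,0.002,0,0,0,1],[-0.027,0,0.002,0,0,0,1],[-0.027,0,0.002,0,0,0,1],[-0.027,0,0.002,0,0,0,1],[-0.027,0,0.002,0,0,0,1],[-0.027,0,0,0,0,0,1],[-0.02,0,0,0,0,0,1]]'; python3 - <<'E'
from h import *
save('scene','s6.png')
print([np.round(d['xyz'],3).tolist() for d in place_of('scene','knob_1')])
E
```

```text
time_s: 9.1
eef_pos: [0.4996, 0.0711, 0.2019]
ee_rot: [[-1.0, 0.018, 0.0], [0.018, 1.0, -0.0], [-0.0, -0.0, -1.0]]
force: [0.0, 0.5, -0.8]
opening: -0.0001
[[0.564, 0.066, 0.211], [0.599, 0.067, 0.21], [0.528, 0.072, 0.208], [0.356, -0.043, 0.02]]
```

View pics/s6.png

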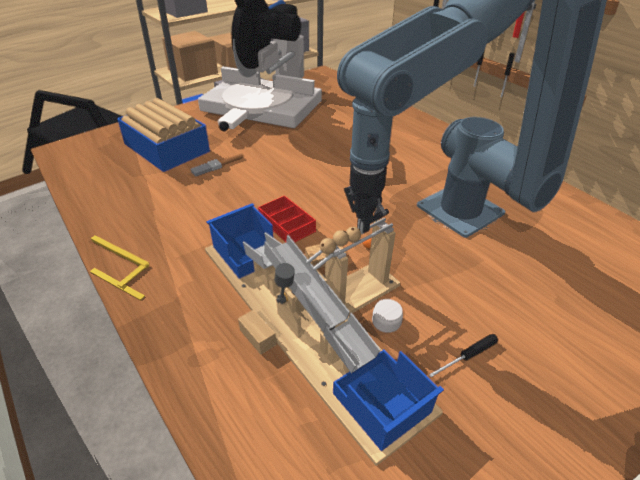

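Knob 1 is on the brink: it is at x≈0.599 and the crest is at 0.5985. A few millimetres more, then a wait.

```bash
python3 -m handwheel '[[-0.02,0,0,0,0,0,1],[-0.02,0,0,0,0,0,1],[-0.01,0,0,0,0,0,1],[0,0,0,0,0,0,1],[0,0,0,0,0,0,1],[0,0,0,0,0,0,1],[0,0,0,0,0,0,1],[0,0,0,0,0,0,1],[0,0,0,0,0,0,1],[0,0,0,0,0,0,1]]';python3 - <<'E'
from h import *
save('scene','s7.png')
print([np.round(d['xyz'],3).tolist() for d in place_of('scene','knob_1')])
E
```

```text
time_s: 10.2
eef_pos: [0.5067, 0.071, 0.2019]
ee_rot: [[-1.0, 0.018, 0.0], [0.018, 1.0, -0.0], [-0.0, -0.0, -1.0]]
force: [-0.1, -0.2, -0.1]
opening: 0.0001
[[0.58, 0.069, 0.202], [0.357, -0.045, 0.019], [0.677, 0.4, 0.037], [0.539, 0.071, 0.206]]
```

View pics/s7.png

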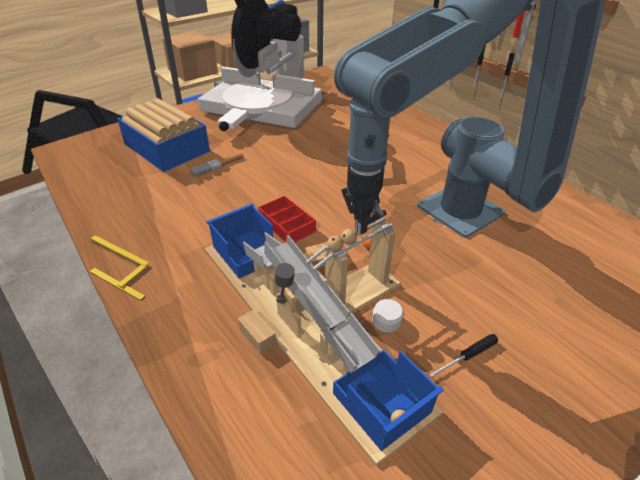

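Knob 1 lies in the left bin at (398,414). Now knob 2.

```bash
python3 -m handwheel '[[-0.027,0,0,0,0,0,1],[-0.027,0,0.002,0,0,0,1],[-0.027,0,0.002,0,0,0,1],[-0.027,0,0.002,0,0,0,1],[-0.027,0,0.002,0,0,0,1],[-0.027,0,0,0,0,0,1],[-0.02,0,0,0,0,0,1],[-0.02,0,0,0,0,0,1],[-0.02,0,0,0,0,0,1],[-0.02,0,0,0,0,0,1]]' | head -2; python3 -m handwheel '[[0,0,0,0,0,0,1],[0,0,0,0,0,0,1],[0,0,0,0,0,0,1],[0,0,0,0,0,0,1],[0,0,0,0,0,0,1],[0,0,0,0,0,0,1],[0,0,0,0,0,0,1],[0,0,0,0,0,0,1]]'; python3 - <<'E'
from h import *
save('scene','s8.png')
print([np.round(d['xyz'],3).tolist() for d in place_of('scene','knob_1')])
E
```

```text
time_s: 11.3
eef_pos: [0.5433, 0.0703, 0.2007]
time_s: 12.1
eef_pos: [0.543, 0.0703, 0.2008]
ee_rot: [[-1.0, 0.018, 0.0], [0.018, 1.0, 0.0], [-0.0, 0.0, -1.0]]
force: [-0.4, -0.1, 0.1]
opening: 0.0004
[[0.575, 0.07, 0.204], [0.68, 0.364, 0.037], [0.36, -0.043, 0.021], [0.676, 0.404, 0.038], [0.668, 0.172, 0.114]]
```

View pics/s8.png

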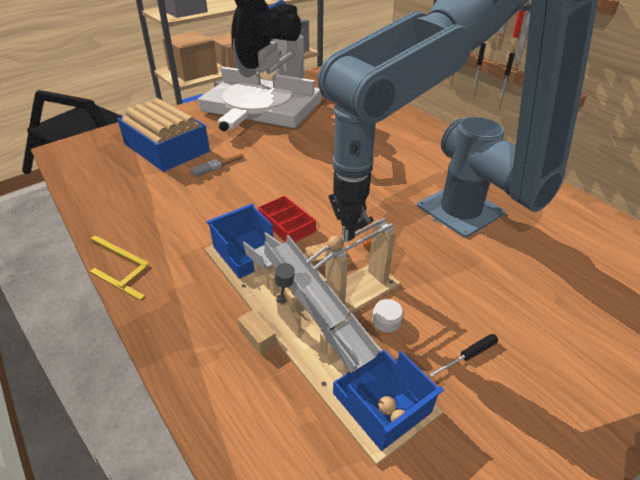

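Two knobs are in the bin, at (388,405) and (398,415). Now knob 3.

```bash
python3 -m handwheel '[[-0.027,0,0,0,0,0,1],[-0.027,0,0,0,0,0,1],[-0.027,0,0,0,0,0,1],[-0.027,0,0,0,0,0,1],[-0.027,0,0,0,0,0,1],[-0.027,0,0,0,0,0,1],[-0.02,0,0,0,0,0,1],[-0.02,0,0,0,0,0,1],[-0.02,0,0,0,0,0,1],[-0.015,0,0,0,0,0,1]]' | head -2; python3 -m handwheel '[[0,0,0,0,0,0,1],[0,0,0,0,0,0,1],[0,0,0,0,0,0,1],[0,0,0,0,0,0,1],[0,0,0,0,0,0,1],[0,0,0,0,0,0,1],[0,0,0,0,0,0,1],[0,0,0,0,0,0,1]]'; python3 - <<'E'
from h import *
save('scene','s9.png')
print([np.round(d['xyz'],3).tolist() for d in place_of('scene','knob_1')])
E
```

```text
time_s: 13.2
eef_pos: [0.579, 0.0697, 0.2007]
time_s: 14.0
eef_pos: [0.5786, 0.0697, 0.2007]
ee_rot: [[-1.0, 0.018, 0.0], [0.018, 1.0, -0.0], [-0.0, -0.0, -1.0]]
force: [0.2, 0.3, 0.3]
opening: -0.0002
[[0.68, 0.402, 0.032], [0.674, 0.322, 0.037], [0.68, 0.364, 0.035], [0.356, -0.043, 0.021]]
```

View pics/s9.png

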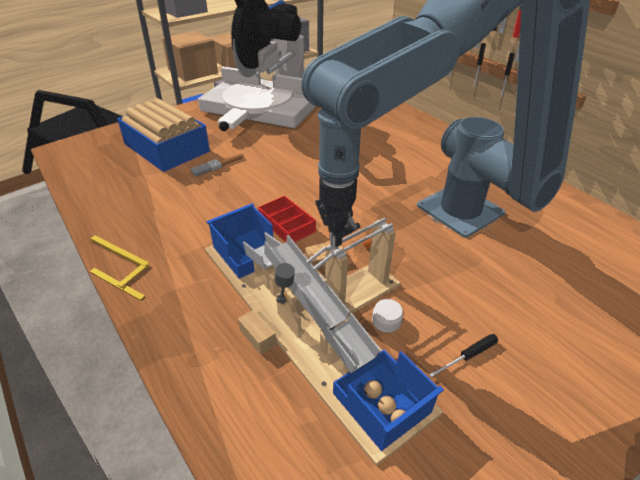

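All three knobs are in the left bin: (373,389), (388,405), (398,415). I lift clear, let things settle and check.

```bash
python3 -m handwheel '[[0.05,0,-0.1,0,0,0,1],[0,0,-0.2,0,0,0,1],[0,0,-0.2,0,0,0,1],[0,0,0,0,0,0,1],[0,0,0,0,0,0,1],[0,0,0,0,0,0,1],[0,0,0,0,0,0,1],[0,0,0,0,0,0,1],[0,0,0,0,0,0,1],[0,0,0,0,0,0,1]]'; python3 - <<'E'
from h import *
for c in ['scene','top']:
  save(c,c+'10.png')
  for q in ['gate_left','gate_right','weight_top','knob_1','bin_left']:
    r=place_of(c,q); print(c,q,[(np.round(d['xyz'],3).tolist(),round(d['p'],2)) for d in r[:4]])
E
```

```text
time_s: 15.1
eef_pos: [0.571, 0.0698, 0.2753]
ee_rot: [[-1.0, 0.018, -0.001], [0.018, 1.0, 0.0], [0.001, -0.0, -1.0]]
force: [0.4, 0.8, 0.1]
opening: 0.0001
scene gate_left [([0.672, 0.177, 0.116], 0.83)]
scene gate_right [([0.668, -0.032, 0.156], 0.81)]
scene weight_top [([0.727, 0.087, 0.218], 0.68)]
scene knob_1 [([0.679, 0.367, 0.036], 0.68), ([0.67, 0.292, 0.038], 0.62), ([0.359, -0.042, 0.02], 0.5), ([0.676, 0.402, 0.034], 0.44)]
scene bin_left [([0.673, 0.35, 0.019], 0.6)]
top gate_left [([0.492, -0.26, 0.002], 0.28)]
top gate_right [([0.664, -0.03, 0.152], 0.92), ([0.659, -0.211, 0.016], 0.63)]
top weight_top []
top knob_1 [([0.677, 0.367, 0.036], 0.5), ([0.358, -0.042, 0.02], 0.48), ([0.675, 0.402, 0.037], 0.45)]
top bin_left []
```

View pics/top10.png

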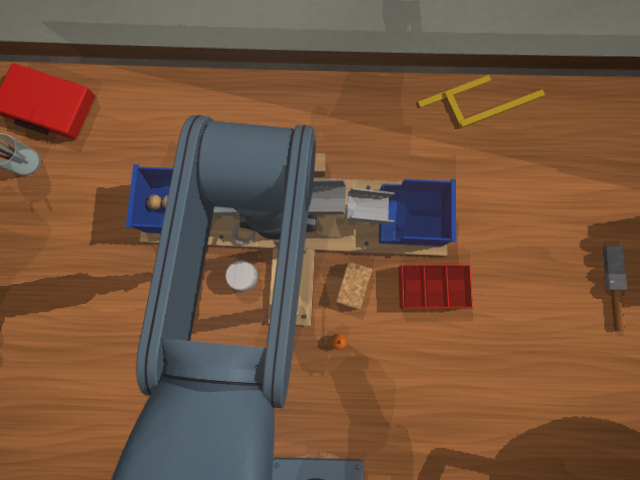

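The third knob has rolled back to y≈0.292, against the bin's inner wall. That is still inside (bin y -0.057, limit ±0.073). I wait a little longer and check again.

```bash
python3 -m handwheel '[[0,0,0,0,0,0,1],[0,0,0,0,0,0,1],[0,0,0,0,0,0,1],[0,0,0,0,0,0,1],[0,0,0,0,0,0,1],[0,0,0,0,0,0,1],[0,0,0,0,0,0,1],[0,0,0,0,0,0,1],[0,0,0,0,0,0,1],[0,0,0,0,0,0,1]]'|head -1; python3 - <<'E'
from h import *
save('scene','s11.png')
print([np.round(d['xyz'],3).tolist() for d in place_of('scene','knob_1')])
E
```

```text
time_s: 16.7
[[0.68, 0.366, 0.036], [0.672, 0.292, 0.036], [0.677, 0.403, 0.035], [0.358, -0.042, 0.022]]
```

View pics/s11.png

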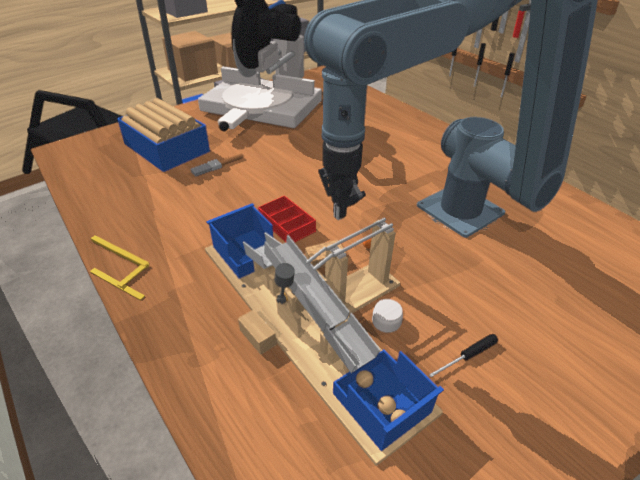

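Everything has come to rest: the knobs are in the left bin at (365,380), (388,405) and (398,415), and the arm is clear. I hand the job in.

```bash
python3 -c "
from h import *
print(close_job())"
```

```text
the job is handed in; nothing more can be done
None
```

The gate is tipped to the left and all three knobs lie in the left bin. I handed the job in at about 17 s of the 48 s allowed; no verdict is reported.

- **What I did:** The gate started with its right end down, so I pressed its raised left end down with the shut fingertips until it went over. I then pushed the row of knobs along the rods in three short strokes, and each knob rolled over the crest and down the left chute. Nothing was pinched or lifted.
- **Gate:** It stayed tipped. The last scene-camera check has the left end at z ≈ 0.116 m (0.152 at the start) and the right end at 0.156 m (0.111 at the start).
- **Knobs:** All three are at rest at y ≈ 0.292, 0.366 and 0.403 m, inside the bin's limits of about 0.275 to 0.421 m. The third rolled back against the bin's inner wall before it settled.
- **Other things:** They look unmoved in the pictures; I did not measure their positions. The arm stands clear of everything.
- **Checks that missed:** In the last top picture the arm hid part of the scene. There the networks reported only two of the three knobs, no weight and no left bin, and a low-confidence false position for gate_left. I relied on the scene camera for those.

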